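# Press a jar onto its label in the V-shaped labelling jig

### The arm

A 7-joint arm with a two-finger parallel gripper is mounted at the origin on a cart in front of the work surface, level with it; the furniture and walls round the work are solid. World frame = base frame: x ahead of the robot, y to its left, z up, the work surface at z = 0. Lengths are in m, angles in rad, forces in N, time in s.
With the tool pointing down it reaches from about 0.425 to 0.925 m from the base axis. Payload 6.8 kg.
Tool frame: the origin (TCP) lies midway between the tips of the shut fingers; the grasp point (between the pads) lies 19 mm behind it; z points along the fingers, y is the line along which they close (so a half turn about z gives the same grasp; the last joint's range is limited). The gripper opens to 85 mm and grips with 20 to 120 N. Pads are 22 mm wide; open, the fingers measure 114 mm over their backs; the gripper's body (76 mm by 85 mm) begins 54 mm behind the grasp point. The pads swing forward as they close: fully open they stand 13 mm farther back than shut.
Start: joints at [1.021, 0.477, 0.022, 1.555, -0.011, 1.109, -0.083], TCP at [0.289, -0.61, 0.198] pointing down, gripper open.
Joint ranges: [-2.96, 2.96], [-0.34, 2.1], [-1.41, 1.46], [0.24, 2.44], [-1.37, 4.51], [0.17, 1.92], [-2.96, 2.96]. Speed limits (rad/s): [2.39, 2.39, 3.14, 3.14, 3.14, 3.14, 3.14].

### API

Orientations are given as a unit quaternion [w, x, y, z].
In Python, from station import readout, imaging, hand_in gives the robot as it stands.
- The arm moves only by the tool drive_tool, never from a script. Its argument "series" is a list of rows, each a list of 5 numbers: the shift along the tool's x, y, z in cm, then the turn about the tool's z in degrees, then the closure, from -1 (fully open) to 1 (shut). A call has 1 to 8 rows; each row shifts and turns the commanded pose from where the row before left it, along the tool's axes as they then stand; what a row does not reach is not made up. A row lasts 1/10 s, in which the tool goes at most 50 mm and 8.59 degrees, less where a joint would pass 70% of its speed; a pose out of reach is approached as far as the arm can. A call with a gripper value outside its range is refused whole. The fingers move at their own pace and stop on an object; "squeeze" is the grip in N (left out, the last holds). Time passes only in rows, so rows that do not move let the fingers close. It gives the time, the measured TCP pose, the force, the opening and the grip force at its end, in the units of the state.
- readout.get_obs(): the state, without advancing time (a new reading comes with each control period).
- imaging.read_camera(name): name is "scene" or "side" or "wrist"; returns the picture (420x560x3 uint8, red, green, blue); there is no depth.
- imaging.camera_model(name): a dict with "vfov" (degrees; the focal length in pixels is half the picture's height over the tangent of half this angle, whatever the lens; pixels are square), "cx", "cy" (the principal point, pixels), "xyz" and "orientation" of the camera in the world. Camera axes: x right, y down, z forward; pixel columns grow to the right and rows downward; lengths in m; the calibration is good to about 2 mm. A picture is of the moment at which its call begins: read the wrist's pose just before it. camera_model takes no time and is no camera call; for the wrist camera it gives the pose at the moment of the call.
- hand_in(): hands the job in; it is judged then, once.
Trained networks look in the newest picture that a camera, given by its name, has taken for a name from the list of things; names that differ only in an ending like _2 or _b are one class to them, and where a whole thing is asked for, a point or a joint stands for the part that bears it (a point fixed in the world has none). Each returns a list of dicts, best first, with "conf" (0 to 1); they miss things now and then, are a little off and sometimes report something else, mostly with a low value. They report only what shows in the picture. A call takes as long as a camera call.
- imaging.cut_out(thing, camera): "mask" (420x560 bool, what is visible of it) and "centre" ([column, row] in pixels, amid what is visible of it).
The state is a dict: "t": time; "q": joint angles; "joint_vel": joint speeds; "joint_torque": joint torques, N m; "eef_pos": TCP position; "tool_rot": TCP orientation; "contact_force": force on the tool from outside, world axes, zero at the start; "torque": the same for the moment, N m; "gripper_width": opening from 0.0 (shut) to 1.0 (fully open); "grasp_force": force on a finger pad.
Only numpy, scipy, OpenCV 4.12 (cv2) and the standard library are available. Lean on these libraries where they do the work, as an engineer would, in place of code of your own. Each camera call takes 0.05 s, during which the arm holds its last target. There are 200 camera calls.

### The job

The fresh label lies sticky side up in the V of the labelling jig: pick up the plain amber jar and lay it in the V on top of the label, lying full length along it, with its foot home against the metal end stop (the lid sticks out at the open end). Then press it down firmly so that it bears on both slopes of the V at once, and finish like that: still holding the jar pressed down in the V, not letting go, so that the glue can take. Leave the jars, mill, tape, pen and scissors around it where they are.

Things in the scene. Friction and masses are not known exactly. Their poses are not given: they have to be found in the camera images.
- jar: plain amber jar with ribbed black screw lid, lying on its side: a straight cylinder 46 in diameter, 108 long (body 88, then the fixed lid, 45 in diameter, 20 long), about 130 g (varies), friction about 0.6. Origin on the axis at mid-length, 23 above the worktop at the start; x axis along the cylinder from lid to foot; it can roll about it.
- jar_foot (a point): centre of the jar's flat foot, on the axis, 54 from the jar's origin along its x
- jig: labelling jig, fixed: plywood base 124 x 78, its top 10 above the worktop; on it a narrow beech block 85 long, 37 wide, topped by an aluminium V (90 degrees included), a white label with green stripes on its flanks; at one end a metal stop. Origin on the worktop plane, z up, x along the V towards the stop. V from x = -40 to 45, apex at y = 0, z = 28, upper edges at y = +-18.5, z = 46.
- jig_seat (a point): centre of the foot of the seated jar, on the stop's face: x = 45, y = 0, z = 60.5 in the jig's frame, so the seated axis is 60.5 above the worktop. The stop is a plate 8 thick, 50 wide, top at z = 73, facing -x
- flank_left: rigid flank of the V on the jig's +y side, rising 45 degrees; the seated jar touches it on a line at y = +16, z = 44 (origin and axes as the jig's). Beside the block fingers have free room down to the base
- flank_right: rigid flank of the V on the jig's -y side; the seated jar touches it on a line at y = -16, z = 44 (origin and axes as the jig's)
- spice_jar_a: standing spice jar with green lid, 46 x 46 x 106, already labelled; origin at the centre of its underside; leave alone
- spice_jar_b: second standing spice jar with green lid, 46 x 46 x 106, already labelled; origin at the centre of its underside; leave alone
- spice_jar_c: standing spice jar with whitish lid and brown label, 44 x 44 x 109; origin at the centre of its underside; leave alone
- tape: roll of beige tape lying flat, 104 across, 25 high; origin at the centre of its underside; leave alone
- marker: white marker pen with black cap, 135 long, 16 thick, lying; origin at the centre of its underside; leave alone
- scissors: scissors with blue handles lying flat, 199 x 87 x 9; origin at the centre of its underside; leave alone
- pepper_mill: dark wooden pepper mill, 58 across, 170 tall, in the gap between the microwave (260 high; front at world x = 0.56 m, handle reaching to x = 0.53 m) and the coffee maker (285 high; front at x = 0.50 m, y = -0.30 to -0.48 m); origin at the centre of its underside; leave alone

How it is judged:
By the outcome, as a careful person would: the job done as asked, in the order asked, and still so for the second after the job is handed in, while the arm keeps its last pose, push and grip.
It also fails if it takes over 51 s, if anything falls off the work surface, if the arm or the gripper's body presses on something with over 40 N, if the wrist force passes 120 N, or if a joint passes its speed limit or range.

## Working session

There is one attempt and no reset: what is moved stays moved. The work goes in short steps, Python scripts to look and compute and a tool call to move; the robot and the scene stay as the last step left them, time stands still between calls to the robot, and variables do not carry over. Pictures are saved under pics/ and viewed, at most 10 in all, crops included, and the job is handed in when it is done.

Besides the shell and the picture viewer there is one more tool, called in YAML: its name, and indented under it one key for each argument. drive_tool: Moves the arm, as the interface text tells. Its arguments: {"type":"object","properties":{"series":{"type":"array"},"squeeze":{"type":"number"}},"required":["series"]}

```bash
mkdir -p pics; ls; cat > h.py <<'E'
import numpy as np,cv2
from station import readout,imaging,hand_in
from scipy.spatial.transform import Rotation as R
def rot(q): return R.from_quat([q[1],q[2],q[3],q[0]]).as_matrix()
def ray(m,uv):
    f=210/np.tan(np.radians(m['vfov'])/2)
    d=np.array([(uv[0]-m['cx'])/f,(uv[1]-m['cy'])/f,1.])
    return np.array(m['xyz']),rot(m['orientation'])@d
def plane(m,uv,z):
    o,d=ray(m,uv); return o+d*(z-o[2])/d[2]
def proj(m,p):
    f=210/np.tan(np.radians(m['vfov'])/2)
    c=rot(m['orientation']).T@(np.array(p)-np.array(m['xyz'])); return np.array([m['cx']+f*c[0]/c[2],m['cy']+f*c[1]/c[2]])
def save(im,n): cv2.imwrite('pics/'+n,im[:,:,::-1])
E
python3 - <<'E'
from h import *
np.set_printoptions(precision=4,suppress=True)
o=readout.get_obs();print(o)
for c in ['scene','side']:
    im=imaging.read_camera(c);save(im,c+'0.png');m=imaging.camera_model(c);print(c,m)
    for t in ['jar','jig']:
        for r in imaging.cut_out(t,c)[:2]:
            k=r['mask'];ys,xs=np.nonzero(k)
            rr=cv2.minAreaRect(np.c_[xs,ys].astype(np.float32))
            print(t,r['conf'],r['centre'],rr,k.sum(),plane(m,r['centre'],.023))
print(imaging.camera_model('wrist'))
E
```

```text
pics
{'t': 0.0, 'q': array([ 1.0209,  0.4778,  0.0224,  1.5565, -0.0115,  1.1093, -0.0831]), 'joint_vel': array([ 0.0004, -0.0006, -0.0004, -0.0001, -0.0013, -0.001 ,  0.0014]), 'joint_torque': array([  0.0009, -59.6455,   1.6083, -28.1198,   0.0125,   0.0093,
        -0.    ]), 'eef_pos': array([ 0.2883, -0.6096,  0.1965]), 'tool_rot': array([-0.0009,  0.9757,  0.2191, -0.0003]), 'contact_force': array([ 0.2989, -0.0518, -0.2933]), 'torque': array([ 0.0148,  0.0207, -0.0255]), 'grasp_force': 0.0, 'gripper_width': 0.9976938093956657}
scene {'vfov': 44.20607968658376, 'cx': 276.078188870183, 'cy': 219.1108668250702, 'xyz': array([-0.5218, -0.5541,  0.9617]), 'orientation': array([-0.3996,  0.7632, -0.4534,  0.2287])}
jig 0.86 [231.2, 241.4] ((235.77357482910156, 242.29246520996094), (21.428245544433594, 39.697200775146484), 15.94539737701416) 513 [0.4741 0.1641 0.023 ]
side {'vfov': 45.24540558054892, 'cx': 281.26666590238636, 'cy': 209.4196976038815, 'xyz': array([-0.3951,  0.1825,  1.2526]), 'orientation': array([ 0.2195, -0.6152,  0.7136, -0.253 ])}
jar 0.72 [310.8, 240.8] ((310.5574645996094, 240.9993438720703), (37.6540641784668, 15.737654685974121), 70.90650939941406) 549 [ 0.4623 -0.0315  0.023 ]
jar 0.21 [361.6, 171.9] ((361.87432861328125, 175.8236541748047), (13.947367668151855, 33.26577377319336), 17.650123596191406) 338 [ 0.7155 -0.2515  0.023 ]
jig 0.61 [239.3, 250.1] ((240.86634826660156, 249.33665466308594), (25.870967864990234, 42.09007263183594), 5.7105937004089355) 1001 [0.4603 0.1835 0.023 ]
jig 0.36 [151.1, 218.3] ((152.38992309570312, 219.13304138183594), (30.171531677246094, 16.378829956054688), 73.3007583618164) 459 [0.6199 0.443  0.023 ]
{'vfov': 64.72991695433288, 'cx': 275.4813235360413, 'cy': 213.30056237394, 'xyz': array([ 0.3604, -0.5763,  0.3731]), 'orientation': array([ 0.131 ,  0.8346, -0.5285, -0.0837])}
```

```bash
python3 - <<'E'
import cv2,numpy as np
a=cv2.imread('pics/scene0.png')[130:340,180:460];b=cv2.imread('pics/side0.png')[130:340,120:400]
b=cv2.resize(b,None,fx=2.8,fy=2.8,interpolation=cv2.INTER_CUBIC);cv2.imwrite('pics/sidec.png',b)
a=cv2.resize(a,None,fx=2.8,fy=2.8,interpolation=cv2.INTER_CUBIC);cv2.imwrite('pics/scenec.png',a)
E
```

```text
(no output)
```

View pics/sidec.png

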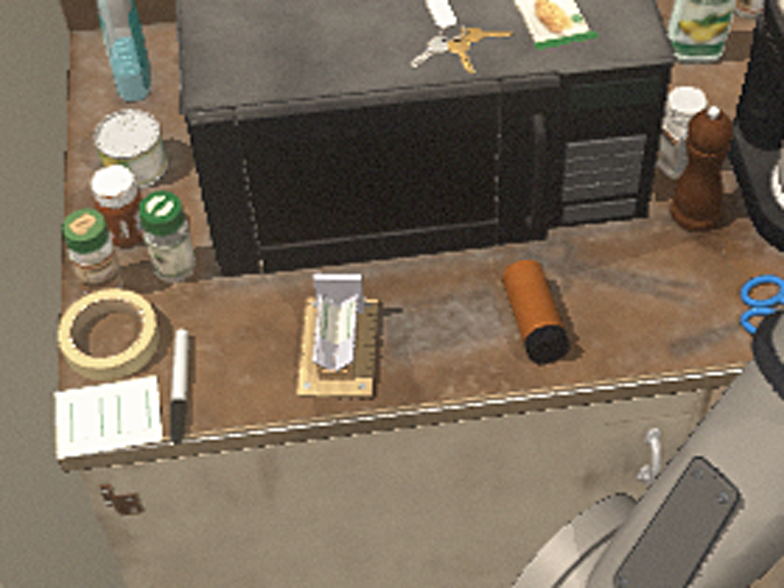

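View pics/scenec.png

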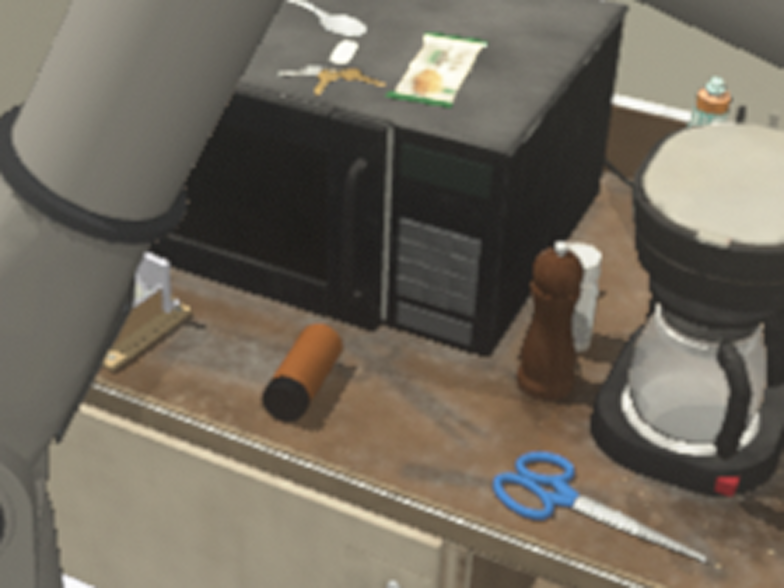

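The side view shows the jar lying near (0.46,-0.03) with its lid towards the robot (crop px 535,310). The jig is near (0.46,0.18) with its stop at the far end (crop 338,285). The scene view agrees. I'll fly over for a close look, with the wrist camera on the robot's side so it stays clear of the microwave.

drive_tool:
  series:
    - [1.8,-2.2,-0.4,0,-1]
    - [1.8,-2.2,-0.4,0,-1]
    - [1.8,-2.2,-0.4,0,-1]
    - [1.8,-2.2,-0.4,0,-1]
    - [1.8,-2.2,-0.4,0,-1]
    - [1.8,-2.2,-0.4,0,-1]
    - [1.8,-2.2,-0.4,0,-1]
    - [1.8,-2.2,-0.4,0,-1]

```text
t: 1.1
eef_pos: [0.3437, -0.3884, 0.2298]
tool_rot: [0.0, 0.976, 0.219, 0.0]
contact_force: [0.8, -0.5, -0.4]
gripper_width: 0.998
grasp_force: 0.0
```

drive_tool:
  series:
    - [1.8,-2.2,-0.4,0,-1]
    - [1.8,-2.2,-0.4,0,-1]
    - [1.8,-2.2,-0.4,0,-1]
    - [1.8,-2.2,-0.4,0,-1]
    - [1.8,-2.2,-0.4,0,-1]
    - [1.8,-2.2,-0.4,0,-1]
    - [1.8,-2.2,0,0,-1]
    - [1.8,-2.2,0,0,-1]

```text
t: 1.9
eef_pos: [0.3987, -0.1678, 0.2538]
tool_rot: [0.0, 0.976, 0.219, 0.0]
contact_force: [0.9, -0.4, -0.6]
gripper_width: 1.003
grasp_force: 0.0
```

drive_tool:
  series:
    - [1.8,-2.2,0,0,-1]
    - [1.8,-2.2,0,0,-1]
    - [1.8,-2.2,0,0,-1]
    - [1.8,-2.2,0,0,-1]
    - [1.8,-2.2,0,0,-1]
    - [1.8,-2.2,0,0,-1]
    - [1.8,-2.2,0,0,-1]
    - [1.8,-2.2,0,0,-1]

```text
t: 2.7
eef_pos: [0.4535, 0.0529, 0.2537]
tool_rot: [0.0, 0.976, 0.219, 0.0]
contact_force: [0.0, 0.7, 0.3]
gripper_width: 1.002
grasp_force: 0.0
```

drive_tool:
  series:
    - [0,0,0,-8,-1]
    - [0,0,0,-8,-1]
    - [0,0,0,-8,-1]
    - [0,0,0,-8,-1]
    - [0,0,0,-8,-1]
    - [0,0,0,-8,-1]
    - [0,0,0,-8,-1]
    - [0,0,0,-8,-1]

```text
t: 3.5
eef_pos: [0.4533, 0.0517, 0.2536]
tool_rot: [0.0, 0.709, 0.705, 0.0]
contact_force: [-0.7, -0.1, -0.4]
gripper_width: 1.0
grasp_force: 0.0
```

drive_tool:
  series:
    - [0,0,0,-8,-1]
    - [0,0,0,-8,-1]
    - [0,0,0,-8,-1]
    - [0,0,0,-8,-1]
    - [0,0,0,-8,-1]
    - [0,0,0,-8,-1]
    - [0,0,0,-8,-1]
    - [0,0,0,-8,-1]

```text
t: 4.3
eef_pos: [0.4534, 0.0517, 0.2536]
tool_rot: [0.0, 0.228, 0.974, -0.0]
contact_force: [0.3, 0.6, -0.3]
gripper_width: 0.998
grasp_force: 0.0
```

drive_tool:
  series:
    - [0,0,0,-8,-1]
    - [0,0,0,-8,-1]
    - [0,0,0,-8,-1]
    - [0,0,0,-3,-1]
    - [0,0,0,0,-1]

```text
t: 4.8
eef_pos: [0.4534, 0.0517, 0.2535]
tool_rot: [0.0, -0.003, 1.0, -0.0]
contact_force: [0.5, -0.1, -0.8]
gripper_width: 1.002
grasp_force: 0.0
```

```bash
python3 - <<'E'
from h import *
np.set_printoptions(precision=4,suppress=True)
o=readout.get_obs();print(o['t'],o['q'],o['eef_pos'],rot(o['tool_rot'])[:,0],o['contact_force'])
m=imaging.camera_model('wrist');im=imaging.read_camera('wrist');save(im,'w1.png');print(m)
f=im.copy()
for t in ['jar','jar_foot','jig']:
    for r in imaging.cut_out(t,'wrist')[:2]:
        k=r['mask'];ys,xs=np.nonzero(k)
        rr=cv2.minAreaRect(np.c_[xs,ys].astype(np.float32));print(t,r['conf'],r['centre'],rr,k.sum(),plane(m,r['centre'],.023))
        for p in cv2.boxPoints(rr): print(p,plane(m,p,.023 if t!='jig' else .01)[:2])
E
```

```text
4.8 [ 0.4119  0.1099 -0.7012  1.9461  0.0792  1.1125  1.2549] [0.4534 0.0517 0.2535] [-1.     -0.0055 -0.0001] [ 0.5182 -0.1491 -0.7657]
{'vfov': 64.72991695433288, 'cx': 275.4813235360413, 'cy': 213.30056237394, 'xyz': array([0.3751, 0.0514, 0.4295]), 'orientation': array([0.1096, 0.6966, 0.7003, 0.1108])}
jar 0.73 [210.0, 179.7] ((208.6799774169922, 182.25999450683594), (91.782470703125, 38.608036041259766), 81.8698959350586) 3338 [ 0.463  -0.0296  0.023 ]
[183.08 139.56] [ 0.414  -0.0592]
[221.3 134.1] [ 0.4073 -0.013 ]
[234.28 224.96] [ 0.5229 -0.0013]
[196.06 230.42] [ 0.5308 -0.0516]
jar 0.69 [510.6, 157.3] ((510.84906005859375, 157.02828979492188), (15.659103393554688, 113.0477294921875), 15.945395469665527) 1560 [0.4332 0.3396 0.023 ]
[487.7925 209.2264] [0.4997 0.3252]
[518.8491 100.5283] [0.3674 0.3345]
[533.9056 104.8302] [0.3721 0.3531]
[502.8491 213.5283] [0.5054 0.3458]
jar_foot 0.89 [209.6, 180.7] ((208.74996948242188, 182.25), (91.782470703125, 38.749454498291016), 81.8698959350586) 3315 [ 0.4642 -0.0302  0.023 ]
[183.08 139.56] [ 0.414  -0.0592]
[221.44 134.08] [ 0.4073 -0.0128]
[234.42 224.94] [ 0.5229 -0.0011]
[196.06 230.42] [ 0.5308 -0.0516]
jig 0.61 [378.9, 175.8] ((377.4440002441406, 178.30799865722656), (68.78144836425781, 100.98082733154297), 10.30484676361084) 6062 [0.4569 0.1808 0.023 ]
[334.576 221.832] [0.5225 0.1318]
[352.64 122.48] [0.3937 0.1461]
[420.312 134.784] [0.4079 0.2309]
[402.248 234.136] [0.5397 0.2248]
jig 0.51 [208.6, 182.9] ((209.5135040283203, 182.08108520507812), (92.3922348022461, 38.798160552978516), 80.53767395019531) 3371 [ 0.4671 -0.0316  0.023 ]
[182.7838 139.7027] [ 0.4154 -0.0631]
[221.054  133.3243] [ 0.4074 -0.0153]
[236.2432 224.4595] [ 0.5269 -0.0003]
[197.973  230.8378] [ 0.5363 -0.0524]
```

View pics/w1.png

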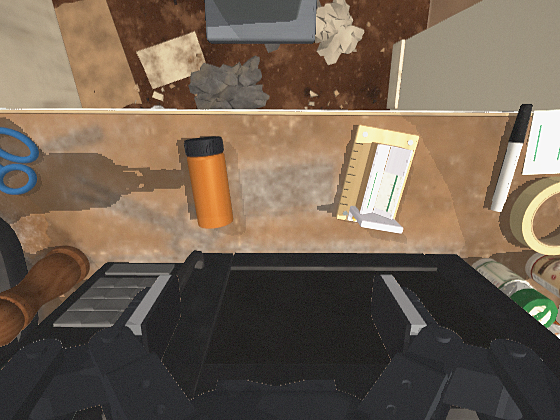

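The wrist view shows the jar at px (209,182), lid at the top (robot side). The jig is at px (378,178), its stop towards the bottom at about (375,222). Next I'll fit the jar silhouette and zoom in on the jig.

```bash
cat >> h.py <<'E'
from scipy.optimize import minimize
def cyl(p,z=.023,r=.023,L=.108):
    x,y,a=p;t=np.linspace(0,2*np.pi,40);d=np.array([np.cos(a),np.sin(a),0]);n=np.array([-d[1],d[0],0])
    return np.array([np.array([x,y,z])+s*d+r*(np.cos(q)*n+np.sin(q)*np.array([0,0,1])) for s in(-L/2,L/2) for q in t])
def box(p,x0,x1,w,z0,z1):
    x,y,a=p;c,s=np.cos(a),np.sin(a)
    return np.array([[x+c*u-s*v,y+s*u+c*v,z] for u in(x0,x1) for v in(-w/2,w/2) for z in(z0,z1)])
def sil(m,sets,S=4):
    k=np.zeros((420*S,560*S),np.uint8)
    for P in sets:
        uv=np.array([proj(m,q) for q in P]);h=cv2.convexHull(((uv+.5)*S).astype(np.int32));cv2.fillConvexPoly(k,h,1)
    return cv2.resize(k.astype(np.float32),(560,420),interpolation=cv2.INTER_AREA)
def fit(m,mask,f,p0):
    c=lambda p:np.abs(sil(m,f(p))-mask).sum()
    s=np.array([[0,0,0]]+[list(v) for v in np.diag([.012,.012,.15])])
    r=minimize(c,p0,method='Nelder-Mead',options=dict(initial_simplex=np.array(p0)+s,maxfev=150,xatol=2e-4,fatol=1));return r.x,r.fun,mask.sum()
JIG=lambda p:[box(p,-.062,.062,.078,0,.010),box(p,-.040,.045,.037,.01,.046),box(p,.045,.053,.050,.01,.073)]
E
python3 - <<'E'
from h import *
np.set_printoptions(precision=4,suppress=True)
m=imaging.camera_model('wrist');im=imaging.read_camera('wrist')
j=imaging.cut_out('jar','wrist')[0]['mask'];g=imaging.cut_out('jig','wrist')[0]['mask']
print(fit(m,j,lambda p:[cyl(p)],[.463,-.03,.1]))
r=fit(m,g,JIG,[.457,.18,-.15]);print(r)
big=cv2.resize(im[110:250,310:450],None,fx=4.2,fy=4.2,interpolation=cv2.INTER_CUBIC)
for P in JIG(r[0])[0::1]:
    for q in P:
        u=(proj(m,q)-[310,110]+.5)*4.2;cv2.circle(big,tuple(int(v) for v in u),3,(255,0,0),1)
for q in [(-.04,-.0185,.046),(-.04,.0185,.046),(.045,-.0185,.046),(.045,.0185,.046),(-.04,0,.028),(.045,0,.028)]:
    x,y,a=r[0];w=[x+np.cos(a)*q[0]-np.sin(a)*q[1],y+np.sin(a)*q[0]+np.cos(a)*q[1],q[2]]
    u=(proj(m,w)-[310,110]+.5)*4.2;cv2.circle(big,tuple(int(v) for v in u),3,(0,0,255),-1)
save(big,'jigz.png')
E
```

```text
(array([ 0.4657, -0.0304,  0.1026]), np.float64(113.375), np.int64(3345))
(array([ 0.4629,  0.1821, -0.1564]), np.float64(391.8125), np.int64(6087))
```

View pics/jigz.png

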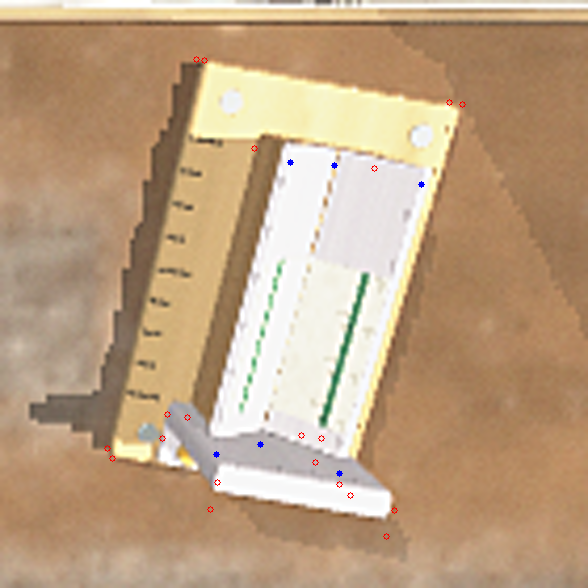

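```bash
python3 - <<'E'
from h import *
from scipy.optimize import least_squares
np.set_printoptions(precision=4,suppress=True)
m=imaging.camera_model('wrist')
L=[(-.04,-.0185,.046),(-.04,.0185,.046),(.045,-.025,.073),(.045,.025,.073),(.053,-.025,.073),(.053,.025,.073)]
Z=np.array([(283,143),(430,165),(217,465),(393,490),(215,490),(388,517)])/4.2+[310,110]-.5
def w(p,q): x,y,a=p;return [x+np.cos(a)*q[0]-np.sin(a)*q[1],y+np.sin(a)*q[0]+np.cos(a)*q[1],q[2]]
r=least_squares(lambda p:(np.array([proj(m,w(p,q)) for q in L])-Z).ravel(),[.46,.18,-.15]);print(r.x,r.fun.reshape(-1,2))
p=r.x;print('seat',w(p,(.045,0,.0605)),'jar centre',w(p,(-.009,0,.0605)),np.degrees(p[2]))
E
```

```text
[ 0.4573  0.1817 -0.1519] [[ 1.6911 -0.1871]
 [-1.8611 -0.3008]
 [ 0.1829 -0.2513]
 [ 0.8342  0.2204]
 [-0.9803  0.3165]
 [ 0.125   0.2295]]
seat [np.float64(0.5017693939926082), np.float64(0.17486481211130195), 0.0605] jar centre [np.float64(0.4483912771396412), np.float64(0.18303650968469543), 0.0605] -8.703878454999296
```

drive_tool:
  series:
    - [0,0,0,-5.6,-1]
    - [-0.2,-2.1,0,0,-1]
    - [-0.2,-2.1,0,0,-1]
    - [-0.2,-2.1,0,0,-1]
    - [-0.3,-2.0,0,0,-1]
    - [0,0,4,0,-1]
    - [0,0,4,0,-1]
    - [0,0,4,0,-1]

```text
t: 5.95
eef_pos: [0.4712, -0.0302, 0.1325]
tool_rot: [0.001, -0.051, 0.999, -0.0]
contact_force: [0.7, -0.1, -0.1]
gripper_width: 1.0
grasp_force: 0.0
```

drive_tool:
  series:
    - [0,0,3,0,-1]
    - [0,0,3,0,-1]
    - [0,0,2,0,-1]
    - [0,0,2,0,-1]
    - [0,0,0,0,-1]
    - [0,0,0,0,-1]

```text
t: 6.55
eef_pos: [0.471, -0.0296, 0.0337]
tool_rot: [-0.0, -0.052, 0.999, 0.0]
contact_force: [0.6, -0.0, 0.3]
gripper_width: 1.002
grasp_force: 0.0
```

```bash
python3 - <<'E'
from h import *
np.set_printoptions(precision=4,suppress=True)
o=readout.get_obs();print(o['t'],o['eef_pos'],rot(o['tool_rot'])[:,0],o['contact_force'])
m=imaging.camera_model('wrist');im=imaging.read_camera('wrist');save(im,'w2.png')
for q in [(.4707,-.0299,.046),(.4657,-.0304,.046),(.4707,-.0299,.023)]: print(proj(m,q))
E
```

```text
6.55 [ 0.471  -0.0296  0.0337] [-0.9947 -0.103   0.0004] [ 0.6306 -0.0104  0.2734]
[274.7901 257.0961]
[274.8153 248.5825]
[274.8231 240.7172]
```

View pics/w2.png

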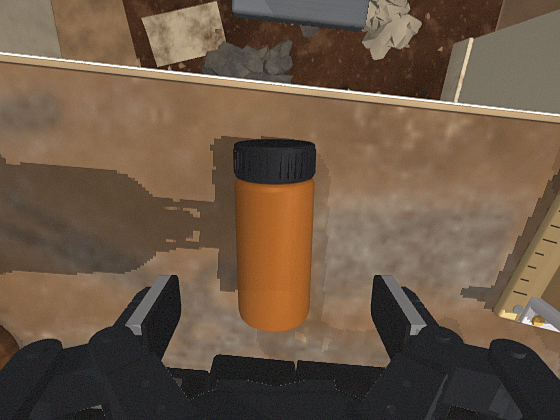

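The jar is centred and aligned between the fingers (column 275, rows 140–328). I'll go down and grip it.

drive_tool:
  series:
    - [0,0,1.5,0,-1]
    - [0,0,1.4,0,-1]
    - [0,0,0,0,1]
    - [0,0,0,0,1]
    - [0,0,0,0,1]
    - [0,0,0,0,1]
    - [0,0,0,0,1]
    - [0,0,0,0,1]
  squeeze: 70

```text
t: 7.4
eef_pos: [0.4809, -0.0286, 0.0116]
tool_rot: [0.009, -0.052, 0.999, -0.001]
contact_force: [-1.3, -2.3, 54.7]
gripper_width: 0.011
grasp_force: 27.9
```

drive_tool:
  series:
    - [0,0,0,0,1]
    - [0,0,0,0,1]
    - [0,0,0,0,1]
    - [0,0,0,0,1]
    - [0,0,-0.5,0,1]
    - [0,0,-0.5,0,1]
    - [0,0,0,0,1]

```text
t: 8.1
eef_pos: [0.471, -0.03, 0.0151]
tool_rot: [0.0, -0.051, 0.999, -0.0]
contact_force: [-0.2, -0.7, 0.1]
gripper_width: 0.0
grasp_force: 0.0
```

The gripper shut on nothing, so I'll look.

drive_tool:
  series:
    - [0,0,-3,0,1]
    - [0,0,-4,0,1]
    - [0,0,-4,0,1]
    - [0,0,-4,0,-1]
    - [0,0,-3,0,-1]
    - [0,0,0,0,-1]

```text
t: 8.7
eef_pos: [0.4732, -0.0298, 0.1978]
tool_rot: [0.003, -0.051, 0.999, -0.001]
contact_force: [1.1, -0.4, -0.8]
gripper_width: 0.505
grasp_force: 0.0
```

```bash
python3 - <<'E'
from h import *
np.set_printoptions(precision=4,suppress=True)
o=readout.get_obs();print(o['t'],o['eef_pos'],rot(o['tool_rot'])[:,0],o['contact_force'])
m=imaging.camera_model('wrist');im=imaging.read_camera('wrist');save(im,'w3.png')
for r in imaging.cut_out('jar','wrist')[:3]:
    print(r['conf'],r['centre'],r['mask'].sum())
    p=plane(m,r['centre'],.023)
    for a in (.1,1.,-1.): print(fit(m,r['mask'],lambda p:[cyl(p)],[p[0],p[1],a]))
E
```

```text
8.7 [ 0.4732 -0.0298  0.1978] [-0.9947 -0.1026 -0.0061] [ 1.0913 -0.3838 -0.8199]
0.97 [276.3, 174.2] 4466
(array([ 0.4655, -0.0292,  0.0987]), np.float64(158.8125), np.int64(4466))
(array([ 0.4658, -0.0293,  0.0929]), np.float64(155.4375), np.int64(4466))
(array([ 0.4658, -0.0294,  0.0966]), np.float64(158.8125), np.int64(4466))
```

View pics/w3.png

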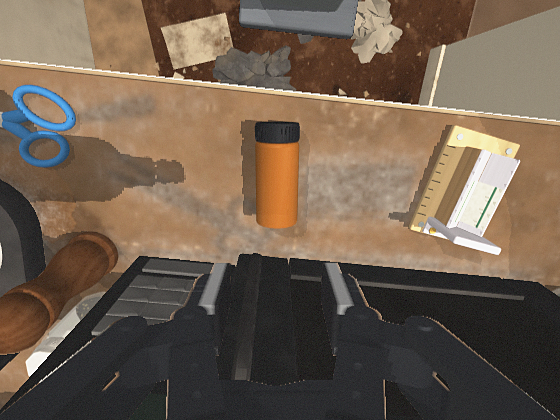

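The jar hasn't moved (px 276,174). The fingers closed above it and pressed on its top, so the tips seem to sit about 35 mm higher than the reported TCP. I'll shut them in the air and compare the tip with the projected TCP.

drive_tool:
  series:
    - [0,0,0,0,1]
    - [0,0,0,0,1]
    - [0,0,0,0,1]
    - [0,0,0,0,1]
    - [0,0,0,0,1]
    - [0,0,0,0,1]
    - [0,0,0,0,1]

```text
t: 9.5
eef_pos: [0.4709, -0.0298, 0.1945]
tool_rot: [-0.0, -0.052, 0.999, -0.0]
contact_force: [-0.2, 1.0, 0.9]
gripper_width: -0.004
grasp_force: 0.0
```

```bash
python3 - <<'E'
from h import *
np.set_printoptions(precision=4,suppress=True)
o=readout.get_obs();e=o['eef_pos'];T=rot(o['tool_rot']);print(o['t'],e,o['gripper_width'],T[:,2])
out=[]
for c in ['wrist','side','scene']:
    m=imaging.camera_model(c);im=imaging.read_camera(c).copy()
    uv=[proj(m,e-T[:,2]*d) for d in (0,.019,.04,.073)];print(c,np.array(uv))
    if c!='wrist':
        u0=np.array(uv[1]).astype(int);s=5;x0,y0=u0-[40,30]
        im=cv2.resize(im[y0:y0+60,x0:x0+80],None,fx=5,fy=5,interpolation=cv2.INTER_CUBIC);uv=[(u-[x0,y0]+.5)*5 for u in uv]
    else: 
        im=im[200:350,175:375].copy();im=cv2.resize(im,None,fx=2,fy=2);uv=[(u-[175,200]+.5)*2 for u in uv]
    for u in uv: cv2.circle(im,(int(u[0]),int(u[1])),3,(255,0,0),1)
    out.append(im)
out.append(np.zeros_like(out[0]))
save(np.vstack([np.hstack(out[:2]),np.hstack(out[2:])]),'tcp.png')
E
```

```text
9.5 [ 0.4709 -0.0298  0.1945] -0.003947909092725198 [-0. -0. -1.]
wrist [[275.1807 248.3528]
 [275.18   263.1834]
 [275.1791 283.6404]
 [275.1771 329.3193]]
side [[312.3539 201.8535]
 [312.6752 197.348 ]
 [313.0386 192.2539]
 [313.6276 183.9956]]
scene [[288.362  211.5419]
 [288.3655 205.5254]
 [288.3694 198.7609]
 [288.3757 187.8799]]
```

View pics/tcp.png

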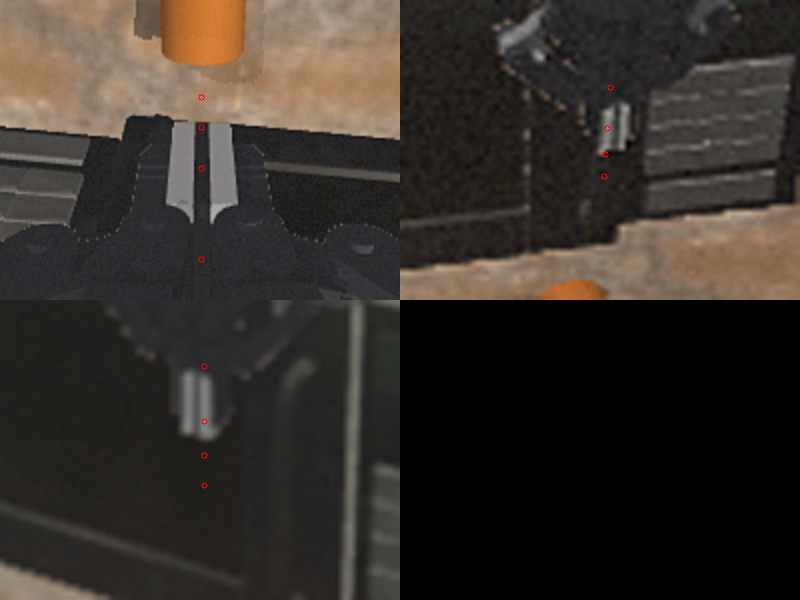

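```bash
python3 - <<'E'
from h import *
o=readout.get_obs();e=o['eef_pos'];T=rot(o['tool_rot'])
for c,row in (('wrist',260.5),('side',196.9),('scene',201.9)):
    m=imaging.camera_model(c)
    for dx in(.011,0):
        ds=np.arange(0,.08,.0005);rr=[proj(m,e-T[:,2]*d+T[:,0]*dx)[1] for d in ds];print(c,dx,ds[np.argmin(abs(np.array(rr)-row))])
E
```

```text
wrist 0.011 0.0385
wrist 0 0.016
side 0.011 0.033
side 0 0.021
scene 0.011 0.037
scene 0 0.03
```

The three views and the earlier contact all put the fingertips about 35 mm behind the reported TCP. I'll allow for that offset and grip again.

drive_tool:
  series:
    - [0,0,0,0,-1]
    - [0,0,0,0,-1]
    - [0,0,0,0,-1]
    - [0,0,2,0,-1]
    - [0,0,3,0,-1]
    - [0,0,3,0,-1]
    - [0,0,3,0,-1]
    - [0,0,3,0,-1]

```text
t: 10.45
eef_pos: [0.4711, -0.0299, 0.0535]
tool_rot: [0.0, -0.051, 0.999, 0.0]
contact_force: [0.5, -0.3, 1.2]
gripper_width: 1.0
grasp_force: 0.0
```

drive_tool:
  series:
    - [0,0,2,0,-1]
    - [0,0,2,0,-1]
    - [0,0,2,0,-1]
    - [0,0,1.5,0,-1]
    - [0,0,1.2,0,-1]
    - [0,0,0.3,0,-1]
    - [0,0,0,0,-1]
    - [0,0,0,0,-1]

```text
t: 11.25
eef_pos: [0.4715, -0.0298, -0.0349]
tool_rot: [0.001, -0.052, 0.999, -0.0]
contact_force: [0.4, -1.1, 0.1]
gripper_width: 0.999
grasp_force: 0.0
```

drive_tool:
  series:
    - [0,0,0,0,1]
    - [0,0,0,0,1]
    - [0,0,0,0,1]
    - [0,0,0,0,1]
    - [0,0,0,0,1]
    - [0,0,0,0,1]
    - [0,0,0,0,1]
  squeeze: 70

```text
t: 11.95
eef_pos: [0.4712, -0.0298, -0.0348]
tool_rot: [0.0, -0.052, 0.999, -0.0]
contact_force: [-1.7, 0.3, 7.6]
gripper_width: 0.521
grasp_force: 70.1
```

Gripped: opening 0.52 is about 45 mm, at 70 N. Now lift, carry and turn.

drive_tool:
  series:
    - [0,0,-1,0,1]
    - [0,0,-2,0,1]
    - [0,0,-3,0,1]
    - [0,0,-3,0,1]
    - [0,0,-2,0,1]
    - [0,0,-1,0,1]
    - [0,1,0,0,1]
    - [0,2,0,0,1]

```text
t: 12.75
eef_pos: [0.4673, -0.0008, 0.0839]
tool_rot: [-0.0, -0.05, 0.999, -0.0]
contact_force: [-0.5, 0.0, -1.8]
gripper_width: 0.52
grasp_force: 71.5
```

drive_tool:
  series:
    - [0,3,0,0,1]
    - [0,3,0,0,1]
    - [0,3,0,0,1]
    - [0,3,0,0,1]
    - [0.2,3,0,0,1]
    - [0,2,0,0,1]
    - [0,1.4,0,0,1]
    - [0,0,0,5,1]

```text
t: 13.55
eef_pos: [0.445, 0.186, 0.0834]
tool_rot: [-0.001, -0.01, 1.0, 0.001]
contact_force: [-0.1, 0.5, -1.8]
gripper_width: 0.52
grasp_force: 71.5
```

drive_tool:
  series:
    - [0,0,0,5,1]
    - [0,0,0,4.6,1]
    - [0,0,0,0,1]
    - [0,0,0,0,1]
    - [0,0,0,0,1]

```text
t: 14.05
eef_pos: [0.4464, 0.1829, 0.084]
tool_rot: [-0.0, 0.075, 0.997, -0.0]
contact_force: [0.8, 0.6, -0.9]
gripper_width: 0.516
grasp_force: 71.5
```

```bash
python3 - <<'E'
from h import *
np.set_printoptions(precision=4,suppress=True)
o=readout.get_obs();T=rot(o['tool_rot']);print(o['t'],o['eef_pos'],T[:,0],o['contact_force'],o['torque'],o['gripper_width'])
m=imaging.camera_model('wrist');im=imaging.read_camera('wrist');save(im,'w4.png')
r=imaging.cut_out('jar','wrist')
for q in r[:1]:
    print(q['conf'],q['centre'],q['mask'].sum());e=o['eef_pos']
    for z in (o['eef_pos'][2]+.035+.023,):
        print(z,fit(m,q['mask'],lambda p:[cyl(p,z)],[e[0]-.005,e[1],-.15]))
E
```

```text
14.05 [0.4464 0.1829 0.084 ] [-0.9888  0.1492  0.0009] [ 0.7772  0.5933 -0.8547] [-0.0136  0.0305 -0.004 ] 0.5156877632063265
0.61 [275.4, 261.8] 26375
0.142004666140534 (array([ 0.4413,  0.1839, -0.1564]), np.float64(4328.5625), np.int64(26375))
```

View pics/w4.png

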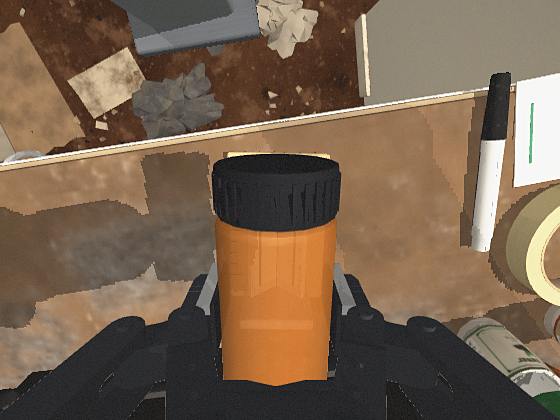

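The jar is held straight (lid at px 276,190), its axis in line with the V and its foot about 7 mm short of the stop. Lowering to about 5 mm above the seat.

drive_tool:
  series:
    - [0,0,1.5,0,1]
    - [0,0,2,0,1]
    - [0,0,2,0,1]
    - [0,0,1.2,0,1]
    - [0,0,0.6,0,1]
    - [0,0,0.3,0,1]
    - [0,0,0,0,1]
    - [0,0,0,0,1]

```text
t: 14.95
eef_pos: [0.4474, 0.1831, 0.0091]
tool_rot: [0.001, 0.076, 0.997, 0.0]
contact_force: [0.3, 0.2, -1.1]
gripper_width: 0.525
grasp_force: 71.5
```

drive_tool:
  series:
    - [-0.2,0,0,0,1]
    - [-0.2,0,0,0,1]
    - [0,0,0,0,1]
    - [0,0,0,0,1]

```text
t: 15.35
eef_pos: [0.451, 0.1822, 0.0086]
tool_rot: [0.0, 0.076, 0.997, 0.0]
contact_force: [-0.3, -0.4, -1.8]
gripper_width: 0.527
grasp_force: 71.5
```

drive_tool:
  series:
    - [-0.1,0,0.1,0,1]
    - [-0.1,0,0.1,0,1]
    - [0,0,0,0,1]

```text
t: 15.65
eef_pos: [0.4528, 0.1818, 0.0063]
tool_rot: [-0.0, 0.076, 0.997, -0.0]
contact_force: [0.2, 0.1, -1.2]
gripper_width: 0.518
grasp_force: 71.5
```

drive_tool:
  series:
    - [-0.1,0,0,0,1]
    - [0,0,0,0,1]
    - [0,0,0,0,1]

```text
t: 15.95
eef_pos: [0.4538, 0.1818, 0.0065]
tool_rot: [0.0, 0.076, 0.997, 0.0]
contact_force: [-0.5, 0.7, -1.8]
gripper_width: 0.522
grasp_force: 71.5
```

drive_tool:
  series:
    - [-0.1,0,0,0,1]
    - [0,0,0,0,1]
    - [0,0,0,0,1]

```text
t: 16.25
eef_pos: [0.4544, 0.1817, 0.0064]
tool_rot: [-0.0, 0.076, 0.997, -0.0]
contact_force: [-1.5, 1.2, -0.9]
gripper_width: 0.523
grasp_force: 71.5
```

drive_tool:
  series:
    - [-0.1,0,0,0,1]
    - [0,0,0,0,1]
    - [0,0,0,0,1]

```text
t: 16.55
eef_pos: [0.4544, 0.1816, 0.0063]
tool_rot: [-0.001, 0.075, 0.997, -0.0]
contact_force: [-4.9, 1.8, 1.4]
gripper_width: 0.521
grasp_force: 71.6
```

The foot is on the stop (-4.9 N). Now down into the V.

drive_tool:
  series:
    - [0,0,0.1,0,1]
    - [0,0,0.1,0,1]
    - [0,0,0.1,0,1]
    - [0,0,0,0,1]
    - [0,0,0,0,1]

```text
t: 17.05
eef_pos: [0.4545, 0.182, 0.0037]
tool_rot: [-0.001, 0.076, 0.997, -0.0]
contact_force: [-6.8, 1.0, 5.1]
gripper_width: 0.519
grasp_force: 72.5
```

drive_tool:
  series:
    - [0,0,0.1,0,1]
    - [0,0,0,0,1]
    - [0,0,0,0,1]

```text
t: 17.35
eef_pos: [0.4546, 0.1824, 0.0031]
tool_rot: [-0.001, 0.076, 0.997, 0.0]
contact_force: [-9.0, 2.3, 10.7]
gripper_width: 0.522
grasp_force: 73.1
```

drive_tool:
  series:
    - [0,0,0.1,0,1]
    - [0,0,0,0,1]
    - [0,0,0,0,1]

```text
t: 17.65
eef_pos: [0.4548, 0.1826, 0.0029]
tool_rot: [-0.0, 0.076, 0.997, 0.0]
contact_force: [-10.1, 0.4, 19.7]
gripper_width: 0.518
grasp_force: 73.8
```

drive_tool:
  series:
    - [0,0,0.1,0,1]
    - [0,0,0.05,0,1]
    - [0,0,0,0,1]
    - [0,0,0,0,1]
    - [0,0,0,0,1]

```text
t: 18.15
eef_pos: [0.4548, 0.1826, 0.0027]
tool_rot: [0.0, 0.076, 0.997, -0.0]
contact_force: [-15.2, -2.9, 37.8]
gripper_width: 0.522
grasp_force: 75.7
```

```bash
python3 - <<'E'
from h import *
np.set_printoptions(precision=4,suppress=True)
o=readout.get_obs();T=rot(o['tool_rot']);print(o['t'],o['eef_pos'],T[:,0],T.T@o['contact_force'],T.T@o['torque'],o['gripper_width'],o['grasp_force'])
m=imaging.camera_model('wrist');a=imaging.read_camera('wrist')
b=imaging.read_camera('side')[190:290,190:290]
a=cv2.resize(a,(533,400));b=cv2.resize(b,(265,265),interpolation=cv2.INTER_CUBIC);c=np.zeros((400,800,3),np.uint8);c[:,:533]=a;c[:265,534:799]=b
save(c,'w5.png')
E
```

```text
18.15 [0.4548 0.1826 0.0027] [-0.9885  0.1515 -0.0001] [ 14.5534  -5.2013 -37.8474] [1.0317 2.9551 0.6618] 0.5224612348629262 75.69783926010132
```

View pics/w5.png

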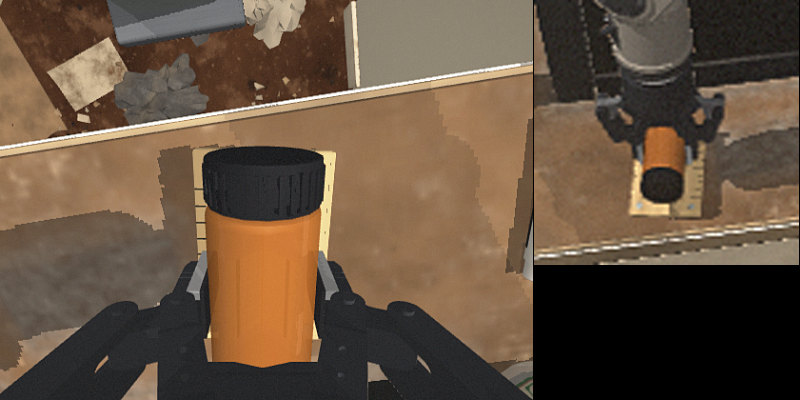

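The jar lies in the V, foot on the stop, at exactly the seated height. I'll ease the side load and the push slightly.

drive_tool:
  series:
    - [0.05,-0.03,-0.03,0,1]
    - [0,0,0,0,1]
    - [0,0,0,0,1]
    - [0,0,0,0,1]
    - [0,0,0,0,1]
    - [0,0,0,0,1]

```text
t: 18.85
eef_pos: [0.4548, 0.1827, 0.0027]
tool_rot: [0.0, 0.076, 0.997, 0.0]
contact_force: [-13.0, -1.1, 32.1]
gripper_width: 0.521
grasp_force: 74.7
```

Steady: pressed down with 32 N, foot on the stop. Handing in.

```bash
python3 -c "
from h import *
print(hand_in())"
```

```text
the job is handed in; nothing more can be done
None
```

The jar lies in the V on the label with its foot against the end stop. It is still gripped and pressed down at about 32 N onto both slopes, and the job was handed in at about 19 s, but the first grip attempt missed and pressed on the jar's top at about 55 N before I corrected the height, which the 40 N limit may count against if the fingers count as part of the gripper's body.

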